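# Start the T-bolt of a mosaic glue-up clamp

## Task

The yellow-tipped T-handle bolt of the mosaic clamp is sitting on the end of its thread. Turn it backward (anticlockwise seen from above) until you feel it drop into the thread start at the red post, then forward (clockwise) one full turn and no more, so that its yellow tip points at the red post again. Finish while still gripping the T-handle, holding the bolt still and started; do not disturb the paint jar, the brush cup or the tile box.

Things in the scene. Friction and masses are not known exactly. Their poses are not given: they have to be found in the camera images.
- fixture: Clamp fixture, fixed: wooden board 310 x 220 x 18 mm with a framed mosaic panel (140 mm square, top at 40 mm, centred at x +158 mm) and an upright steel threaded boss (diameter 48 mm, top at 72 mm). Origin on the bolt axis at table level, z up. The board spans x -70 to +240 mm, y +-110 mm. The red post stands at y -45 mm.
- tbar: T-handle of the bolt: level bar 56 mm long (own y), 12 mm thick (x), 16 mm high; origin at its centre on the bolt axis, z up; the -y end (18 mm) is yellow. Centre 149 mm above the table on the thread end, 141 after the drop, 131 after one turn forward. The strap's top is always 42 mm below the centre; nothing else is beside or above the bar.
- tbolt (a joint): Turn of the bolt, rad: 0 with the yellow tip at the red post, growing clockwise from above (forward), counting on past 2 pi. Starts at 0.7 to 2.1; forward from there it jams near 2.4. Far back after the drop it climbs and stops near -3.3. Friction about 0.02 N m; stays where left. It falls by its own weight (0.4 kg) unless clamped: straddle the bar loosely to let it drop.
- strap (a joint): Height of bolt and strap, m: 0 on the thread end, about -0.008 just after the drop, about -0.018 after one turn forward. The strap is an aluminium bar 34 mm wide, 10 mm thick, that rides with the bolt without turning and reaches from the bolt over the mosaic frame (fixture x -20 to +131 mm).
- paint_jar: Blue glazed paint jar, diameter 68 mm, 75 mm tall, white cap; origin at the centre of its underside. Leave it alone.
- brush_cup: White cup with two brushes, 72 mm rim, 85 mm tall (brushes to 155 mm); origin at the centre of its underside. Leave it alone.
- tile_box: Open wooden box of yellow and white mosaic tiles, 100 x 80 x 35 mm; origin at the centre of its underside. Leave it alone.
- thread_start (a point): Top of the red post (10 x 12 mm, 72 mm high) beside the boss, in direction fixture -y from the bolt axis: it marks where the thread starts. Turned back past it, the bolt drops 8 mm (at tbolt about -0.1). Forward after the drop it goes down 10 mm per turn and would bottom out near tbolt 8.6.

How it is judged:
By the outcome, as a careful person would: the job done as asked, in the order asked, and still so for the second after the job is handed in, while the arm keeps its last pose, push and grip.
It also fails if it takes over 67 s, if anything falls off the work surface, if the arm or the gripper's body presses on something with over 40 N, if the wrist force passes 120 N, or if a joint passes its speed limit or range.

## Robot

A 6-joint arm with a two-finger parallel gripper is mounted at the origin on the work surface. World frame = base frame: x ahead of the robot, y to its left, z up, the work surface at z = 0. Lengths are in mm, angles in rad, forces in N, time in s.
With the tool pointing down it reaches from about 350 to 975 mm from the base axis. Payload 7.1 kg.
Tool frame: the origin (TCP) lies on the front face of the gripper's body, between the roots of the fingers; the fingertips stand 80 mm ahead of it and the grasp point (between the pads) lies 61 mm ahead of it (env.tips_ahead is the distance from the TCP to the fingertips, in mm); z points along the fingers, y is the direction in which the jaws open and shut (so a half turn about z gives the same grasp; the last joint's range is limited). The gripper opens to 88 mm and grips with 3 to 60 N. Pads are 20 mm wide; open, the fingers measure 115 mm over their backs; the gripper's body (75 mm by 178 mm) begins 61 mm behind the grasp point.
Start: joints at [1.094, 0.423, 1.63, -0, 1.089, -0.019], TCP at [276.203, 560.64, 302.675] pointing down, gripper open.
Joint ranges: [-3, 3], [-0.9, 2.11], [0.09, 2.58], [-1.31, 4.45], [0.11, 2.69], [-2.54, 2.54]. Speed limits (rad/s): [2.39, 2.39, 3.01, 3.14, 3.14, 3.14].

## Interface

Orientations are given as a unit quaternion [x, y, z, w].
In Python, from station import env, set_gripper, viewer, workorder gives the robot as it stands. Calls block until the motion is done:
- env.reach(position, orientation): joint-space move of the TCP to a pose.
- env.move_l(position, rot=None, rate=150, f_stop=None): straight line of the TCP; rot=None keeps the orientation; rate is the mean speed in mm/s. With f_stop (N) it stops when the force on the tool has changed by that much, and returns True; else False.
- env.move_joints(angles): joint-space move.
- set_gripper(opening): finger opening in mm; the grip force is fixed at half the most; returns when the fingers have stopped.
- env.hold(seconds).
- env.ik(position, orientation): joint angles nearest the present ones, or None.
- env.read_state(): the state.
- viewer.camera(name): name is "side" or "top" or "wrist"; returns the picture (384x512x3 uint8, blue, green, red); there is no depth.
- viewer.camera_params(name): a dict with "fx", "fy", "cx", "cy" (pixels), "pose" (4x4, takes a point from camera to world coordinates); the wrist camera has in their place "tool_from_camera" (4x4, takes a point from camera to tool coordinates, whose origin is the TCP and whose axes are the flange's). Camera axes: x right, y up, looking along -z (the intrinsics and any distortion apply to the point x, -y, -z); pixel columns grow to the right and rows downward; lengths in mm; the calibration is good to about 2 mm. A picture is of the moment at which its call begins: read the wrist's pose just before it. camera_params takes no time and is no camera call.
A pose or a line that the arm cannot do raises env.IKError and nothing moves.
- workorder.sign_off(): hands the job in, once; it reports no verdict.
The state is a dict: "time_s": time; "qpos": joint angles; "dq": joint speeds; "tau": joint torques, N m; "tool_pos": TCP position; "orientation": TCP orientation; "force": force on the tool from outside, world axes, zero at the start; "wrist_torque": the same for the moment, N m; "width": finger opening in mm.
Only numpy, scipy, OpenCV 4.12 (cv2) and the standard library are available. Lean on these libraries where they do the work, as an engineer would, in place of code of your own. Each camera call takes 0.05 s, during which the arm holds its last target.

## Working session

There is one attempt and no reset: what is moved stays moved. The work goes in short steps, each a Python script; the robot and the scene stay as the last script left them, time stands still between calls to the robot, and variables do not carry over. Pictures are saved under pics/ and viewed, and the job is handed in when it is done.

```bash
mkdir -p pics; ls
python3 - <<'E'
from station import env,set_gripper,viewer,workorder
import cv2,numpy as np
np.set_printoptions(precision=4,suppress=True)
for n in("side","top","wrist"):
    if n=="wrist": s=env.read_state();print(s)
    cv2.imwrite(f"pics/{n}0.png",viewer.camera(n)); print(n,viewer.camera_params(n))
E
```

```text
pics
side {'fx': 428.21461404015264, 'fy': 428.21461404015264, 'cx': 255.89049453600413, 'cy': 193.99642369223994, 'pose': array([[   0.9996,   -0.0268,    0.0005,  537.8319],
       [   0.0175,    0.6383,   -0.7696, -766.8937],
       [   0.0203,    0.7693,    0.6385,  826.9696],
       [   0.    ,    0.    ,    0.    ,    1.    ]])}
top {'fx': 495.41495168996266, 'fy': 495.41495168996266, 'cx': 251.57538756024408, 'cy': 192.0723883136938, 'pose': array([[  -0.0639,    0.9742,   -0.2166,  331.3864],
       [  -0.998 ,   -0.0629,    0.0115,   64.8474],
       [  -0.0024,    0.2169,    0.9762, 1173.1663],
       [   0.    ,    0.    ,    0.    ,    1.    ]])}
{'time_s': 0.1, 'qpos': array([ 1.094 ,  0.4238,  1.6306,  0.    ,  1.0886, -0.019 ]), 'dq': array([ 0.0011, -0.0006, -0.0005,  0.0001, -0.001 ,  0.0021]), 'tau': array([ -0.0002, -54.5615, -27.4325,   0.0646,   0.0188,  -0.0001]), 'tool_pos': array([276.0388, 560.2963, 301.9825]), 'orientation': array([ 0.2269,  0.9739, -0.0007, -0.0002]), 'force': array([ 0.0699, -0.4501,  0.0721]), 'wrist_torque': array([-0.007 ,  0.001 ,  0.0446]), 'width': 87.68879624137288}
wrist {'fx': 310.10268769070325, 'fy': 310.10268769070325, 'cx': 254.9940640598928, 'cy': 192.984026885074, 'tool_from_camera': array([[ -0.0005,   0.9551,   0.2961,  82.5831],
       [  1.    ,   0.0007,  -0.0006,  -0.2806],
       [ -0.0007,   0.2961,  -0.9551, -81.9998],
       [  0.    ,   0.    ,   0.    ,   1.    ]])}
```

View pics/side0.png

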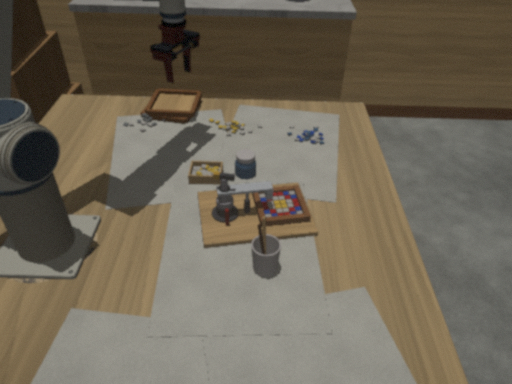

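View pics/top0.png

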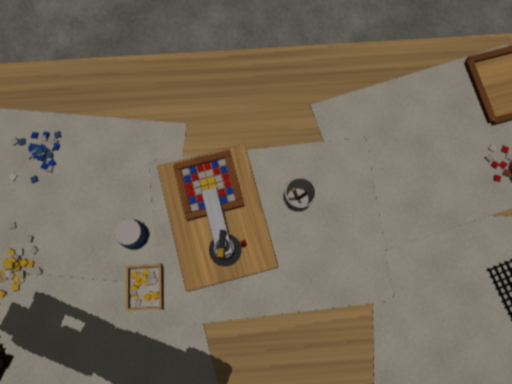

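View pics/wrist0.png

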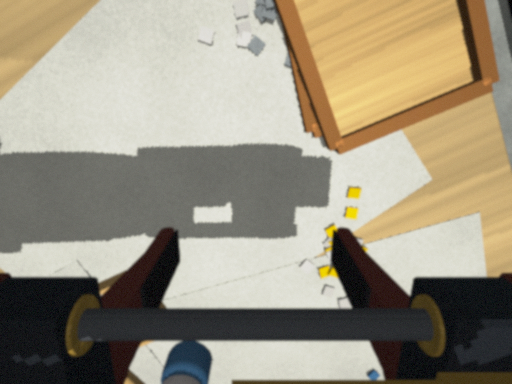

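```bash
cat > h.py <<'E'
import numpy as np,cv2
def ray(P,uv):
    d=np.array([(uv[0]-P['cx'])/P['fx'],-(uv[1]-P['cy'])/P['fy'],-1.]);T=P['pose'];return T[:3,3],T[:3,:3]@d
def onplane(P,uv,z):
    o,d=ray(P,uv);return o+d*(z-o[2])/d[2]
def proj(P,X):
    c=P['pose'][:3,:3].T@(np.asarray(X,float)-P['pose'][:3,3]);return np.array([P['cx']-P['fx']*c[0]/c[2],P['cy']+P['fy']*c[1]/c[2]])
E
python3 - <<'E'
import cv2
a=cv2.imread('pics/top0.png')[130:300,100:330];cv2.imwrite('pics/topz.png',cv2.resize(a,None,fx=3.4,fy=3.4,interpolation=cv2.INTER_CUBIC))
a=cv2.imread('pics/side0.png')[150:280,180:330];cv2.imwrite('pics/sidez.png',cv2.resize(a,None,fx=4.5,fy=4.5,interpolation=cv2.INTER_CUBIC))
E
```

```text
(no output)
```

View pics/topz.png

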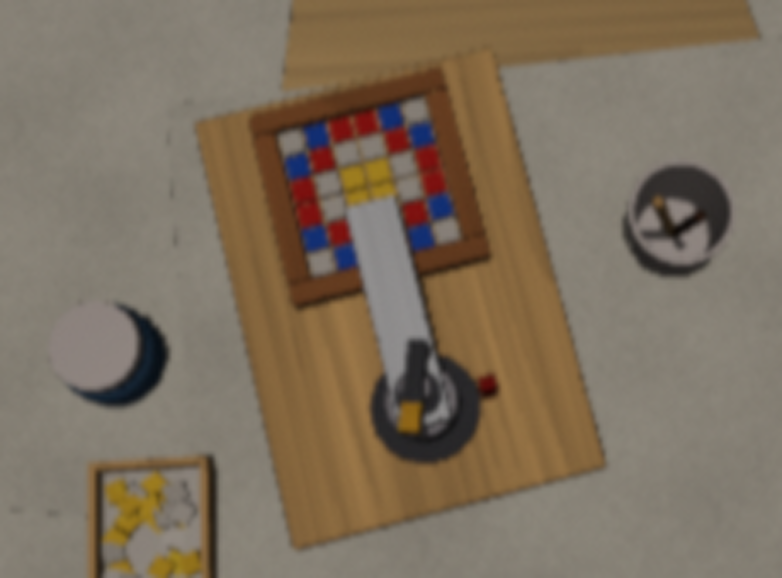

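View pics/sidez.png

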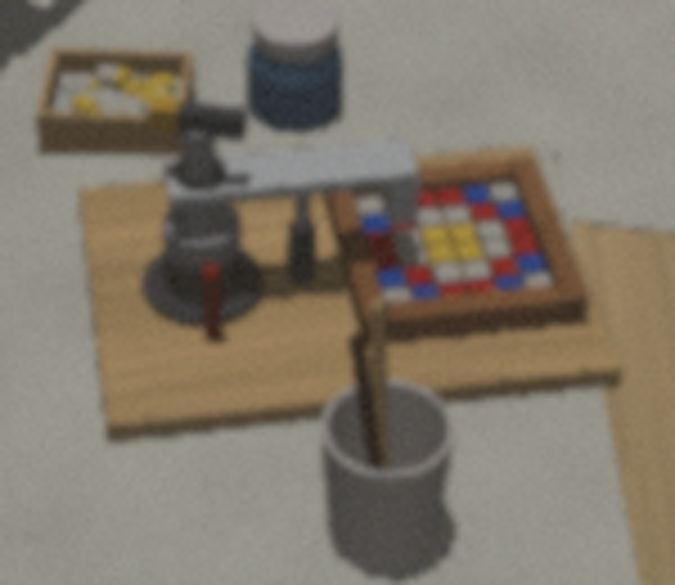

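Run:
```python
from station import viewer
from h import *
P=viewer.camera_params('top');S=viewer.camera_params('side')
z=lambda u,v:(u/3.4+100,v/3.4+130)
C=np.array([onplane(P,z(*c),18)[:2] for c in[(197,122),(497,48),(605,465),(295,548)]])
print(C.round(1))
L=np.array([[240,110],[240,-110],[-70,-110],[-70,110]],float)
import itertools
M,_=cv2.estimateAffinePartial2D(L,C);print(M, np.hypot(*M[:,0]))
th=np.arctan2(M[1,0],M[0,0]);R=np.array([[np.cos(th),-np.sin(th)],[np.sin(th),np.cos(th)]])
t=C.mean(0)-R@L.mean(0);print('th',th,'origin',t,(C-(L@R.T+t)).round(1))
print('post',onplane(P,z(488,382),72)[:2], R@[0,-45]+t)
e1=onplane(P,z(410,433),157)[:2];e2=onplane(P,z(418,342),157)[:2];print('bar',e1,e2,(e1+e2)/2,np.linalg.norm(e1-e2))
d=(e1-e2); a=np.arctan2(d[1],d[0]);print('yellow dir',a,'tbolt',(th-np.pi/2-a)%(2*np.pi))
for n,u in dict(jar=(95,348),cup=(675,225)).items(): print(n,onplane(P,z(*u),80)[:2])
q=[(u/4.5+180,v/4.5+150) for u,v in[(163,118),(245,122)]]
for u in q: print('side bar ends z149',onplane(S,u,149))
img=cv2.imread('pics/top0.png')
```

```text
[[667.1 273.1]
 [708.3  56.8]
 [407.4   1.8]
 [365.5 214.1]]
[[ 9.72515233e-01 -1.85520570e-01  4.54406274e+02]
 [ 1.85520570e-01  9.72515233e-01  1.20648682e+02]] 0.9900524023067033
th 0.18849890011900894 origin [453.57570245 120.49023547] [[-1.6 -0.4]
 [-1.7 -0.6]
 [ 2.   2.4]
 [ 1.3 -1.4]]
post [462.46364824  77.11177093] [462.00800928  76.28733736]
bar [424.72571127 124.7617134 ] [479.37751944 117.14090179] [452.05161535 120.95130759] 55.18058450582896
yellow dir 3.00304305497639 tbolt 1.8978448255273088
jar [500.20373328 331.95807875]
cup [557.71037069 -53.08919522]
side bar ends z149 [432.80100396 118.35098576 149.        ]
side bar ends z149 [480.33082624 116.63911171 149.        ]
```

```bash
cat >> h.py <<'E'
def quat(phi): # tool down, tool y axis at world yaw phi:  y=(2ab, b^2-a^2), a=sin(h),b=cos(h): y=(sin2h,cos2h)
    h=(np.pi/2-phi)/2
    return np.array([np.sin(h),np.cos(h),0,0])
def yaw(q):
    from scipy.spatial.transform import Rotation as Ro
    y=Ro.from_quat(q).as_matrix()[:,1];return np.arctan2(y[1],y[0])
TH=.1885; AX=np.array([452.8,120.7])
E
python3 - <<'E'
from station import env,viewer
from h import *
np.set_printoptions(precision=4,suppress=True)
p=[*AX,149+61+90]; q=env.ik(p,quat(TH-1.9)); print(q)
q[5]=1.97 if abs(q[5]-1.97)>.3 else q[5]
print(q); env.move_joints(q); env.hold(.2)
s=env.read_state();print(s['time_s'],s['qpos'],s['tool_pos'],yaw(s['orientation']),s['force'],s['wrist_torque'])
cv2.imwrite('pics/w1.png',viewer.camera('wrist'));cv2.imwrite('pics/t1.png',viewer.camera('top'))
E
```

```text
[ 0.2351  0.1957  1.9676 -0.      0.9782  1.9466]
[ 0.2351  0.1957  1.9676 -0.      0.9782  1.9466]
2.0833 [0.2362 0.196  1.9673 0.     0.9782 1.9463] [452.8318 121.2239 299.9674] -1.7102015182252508 [ 0.3307  0.8494 -0.6007] [-0.0513  0.166  -0.0118]
```

View pics/w1.png

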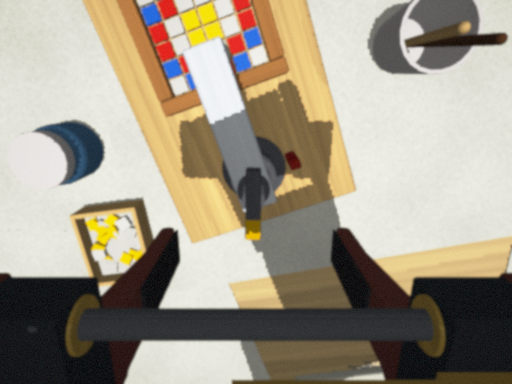

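```bash
cat >> h.py <<'E'
def wristP(P,s):
    from scipy.spatial.transform import Rotation as Ro
    T=np.eye(4);T[:3,:3]=Ro.from_quat(s['orientation']).as_matrix();T[:3,3]=s['tool_pos']
    P=dict(P);P['pose']=T@P['tool_from_camera'];return P
E
python3 - <<'E'
import cv2
a=cv2.imread('pics/w1.png')[140:260,200:320];cv2.imwrite('pics/w1z.png',cv2.resize(a,None,fx=5,fy=5,interpolation=cv2.INTER_CUBIC))
E
```

```text
(no output)
```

View pics/w1z.png

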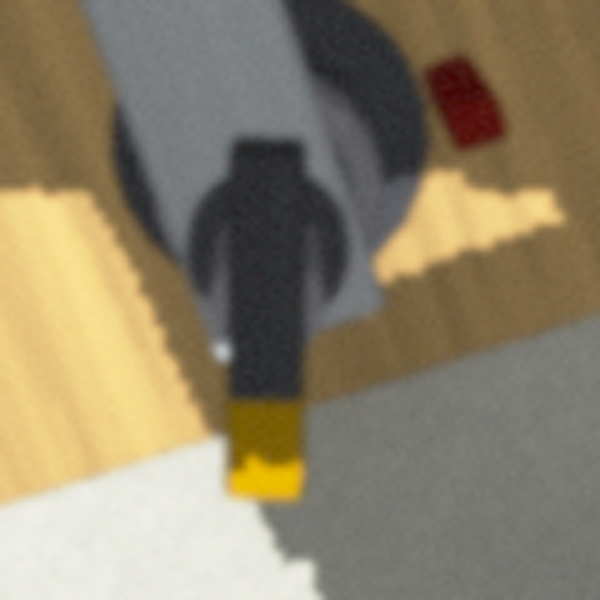

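Run:
```python
from station import env,viewer
from h import *
s=env.read_state();P=wristP(viewer.camera_params('wrist'),s);print(s['tool_pos'].round(1))
z=lambda u,v:(u/5+200,v/5+140)
f=lambda u,v,h=157:onplane(P,z(u,v),h)[:2]
a,b,c=f(266,500),f(268,175),f(266.5,399)
L=f(228,400),f(305,400)
print('len',np.linalg.norm(a-b),'yel',np.linalg.norm(a-c),'wid',np.linalg.norm(L[0]-L[1]))
d=(a-b)/np.linalg.norm(a-b);print('centre',a-28*d,'dir',np.arctan2(d[1],d[0]))
post=f(457,75,72);print('post top',post)
ce=a-28*d; v=post-ce;pd=np.arctan2(v[1],v[0]);print('dist',np.linalg.norm(v),'postdir',pd,'TH from post',pd+np.pi/2,'tbolt',(pd-np.arctan2(d[1],d[0]))%(2*np.pi))
# board & panel lines for angle in wrist image
for n,(u,w) in {'boardR':((307,0),(355,188)),'boardL':((84,0),(192,241))}.items():
    A,B=onplane(P,u,18),onplane(P,w,18);e=A-B;print(n,np.arctan2(e[1],e[0]))
```

```text
[452.8 121.1 300. ]
len 53.329747085486176 yel 17.33966601506862 wid 12.027271335421476
centre [452.75334494 122.52786762] dir 2.9940104349627363
post top [472.13310984  81.56062475]
dist 45.319866240124504 postdir -1.1289360154458234 TH from post 0.4418603113490731 tbolt 2.1602388567710262
boardR 0.18821817275235397
boardL 0.19366512563283292
```

```bash
cat >> h.py <<'E'
TH=.19; AX=np.array([452.8,121.7])
def J(env,t,z,k=0,ax=None):
    """joints for jaw angle tbolt=t (+k pi), grasp point at height z"""
    ax=AX if ax is None else ax
    q=np.array(env.ik([*ax,z+61],quat(TH-t-k*np.pi)))
    w=q[0]-(TH-t-k*np.pi)
    if abs(q[5]-w)>.05: q[5]=w
    assert abs(w)<2.5,w
    return q
def show(env):
    s=env.read_state();print('t %.2f'%s['time_s'],'pos',s['tool_pos'].round(1),'yaw %.3f tb(mod pi) %.3f'%(yaw(s['orientation']),(TH-yaw(s['orientation']))%np.pi),'J6 %.3f'%s['qpos'][5],'F',s['force'].round(1),'M',s['wrist_torque'].round(3),'w %.1f'%s['width']);return s
E
python3 - <<'E'
from station import env,viewer,set_gripper
from h import *
env.move_joints(J(env,1.908,160));env.move_l([*AX,145+61],rate=80); show(env)
set_gripper(17); show(env)
s=env.read_state();cv2.imwrite('pics/w2.png',viewer.camera('wrist'))
q0=J(env,1.908,145);print(q0);env.move_joints(J(env,1.3,145)); show(env)
cv2.imwrite('pics/w3.png',viewer.camera('wrist'));cv2.imwrite('pics/s3.png',viewer.camera('side'))
a=np.hstack([cv2.imread('pics/w2.png')[130:384,130:400],cv2.imread('pics/w3.png')[130:384,130:400]]);cv2.imwrite('pics/w23.png',cv2.resize(a,None,fx=1.4,fy=1.4))
E
```

```text
t 2.93 pos [453.3 121.8 206.9] yaw -1.718 tb(mod pi) 1.908 J6 1.955 F [-0.9 -0.2 -0.1] M [0.053 0.124 0.036] w 87.9
t 4.10 pos [452.8 121.7 206. ] yaw -1.718 tb(mod pi) 1.908 J6 1.955 F [0.2 0.6 0.2] M [-0.011  0.136  0.046] w 16.9
[ 2.37184084e-01  3.48763125e-01  2.03676622e+00 -4.44089210e-16
  7.56063313e-01  1.95518408e+00]
t 4.78 pos [453.  121.9 206.1] yaw -1.113 tb(mod pi) 1.303 J6 1.350 F [0.2 2.  0.9] M [ 0.288 -0.042  0.016] w 16.7
```

View pics/w23.png

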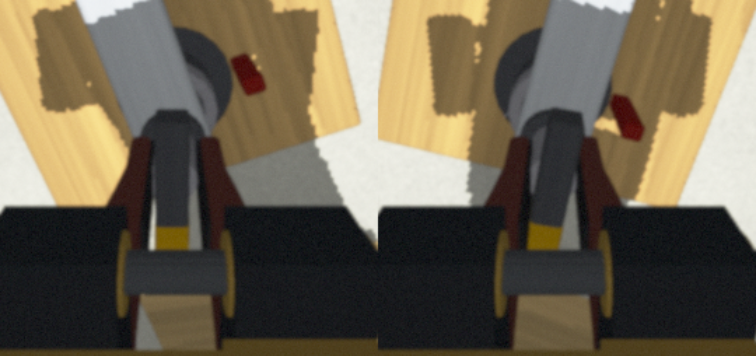

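Run:
```python
from station import env,viewer,set_gripper
from h import *
env.move_joints(J(env,0.1,145)); env.hold(.2);show(env)
im=[]
for t in(.1,-.15,-.3,-.42,-.54):
    env.move_joints(J(env,t,145)); env.hold(.3);show(env)
    im.append((viewer.camera('side')[170:250,190:290],viewer.camera('wrist')[150:330,180:330]))
a=np.hstack([cv2.resize(x[0],(160,128)) for x in im]);b=np.hstack([cv2.resize(x[1],(160,192)) for x in im])
cv2.imwrite('pics/back.png',np.vstack([a,b]))
for i,x in enumerate(im): cv2.imwrite(f'pics/b{i}.png',x[1])
```

```text
t 6.19 pos [453.3 121.6 206.2] yaw 0.089 tb(mod pi) 0.101 J6 0.148 F [ 5.1 -2.3  1.9] M [-0.326 -0.663 -0.06 ] w 16.7
t 6.74 pos [453.1 121.7 206.2] yaw 0.090 tb(mod pi) 0.100 J6 0.147 F [ 4.7 -3.3  2.5] M [-0.255 -0.773 -0.085] w 17.1
t 7.49 pos [452.3 121.6 205.8] yaw 0.339 tb(mod pi) 2.993 J6 -0.102 F [-0.3 -0.3  0.5] M [-0.031  0.079 -0.022] w 17.1
t 8.16 pos [452.9 121.7 206. ] yaw 0.489 tb(mod pi) 2.843 J6 -0.252 F [ 1.3  0.2 -0.4] M [ 0.016 -0.148  0.018] w 17.1
t 8.81 pos [453.  121.7 206.1] yaw 0.609 tb(mod pi) 2.723 J6 -0.372 F [ 3.  -0.  -0.2] M [-0.09  -0.486 -0.048] w 17.0
t 9.46 pos [453.  121.8 206.1] yaw 0.729 tb(mod pi) 2.603 J6 -0.492 F [4.  1.4 1.7] M [ 0.078 -0.562 -0.018] w 16.7
```

View pics/back.png

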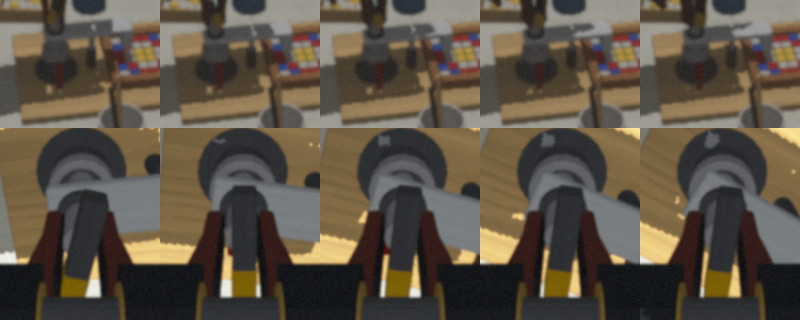

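Run:
```python
from station import env,viewer,set_gripper
from h import *
im=viewer.camera('side');cv2.imwrite('pics/s4.png',im)
a=cv2.imread('pics/s3.png')[175:235,210:290];b=im[175:235,210:290]
cv2.imwrite('pics/s34.png',np.hstack([cv2.resize(x,None,fx=5,fy=5,interpolation=cv2.INTER_CUBIC) for x in(a,b)]))
S=viewer.camera_params('side')
# expected rows for strap far end top
R=np.array([[np.cos(TH),-np.sin(TH)],[np.sin(TH),np.cos(TH)]])
for h in(107,99):
    for x,y in((131,-17),(131,17),(60,-17)): print(h,x,y,((proj(S,[*(R@[x,y]+AX),h])-[210,175])*5).round(1))
```

```text
107 131 -17 [318.7  63.1]
107 131 17 [306.1  24.6]
107 60 -17 [188.1  75.3]
99 131 -17 [318.   74.6]
99 131 17 [305.5  36.1]
99 60 -17 [188.   86.9]
```

View pics/s34.png

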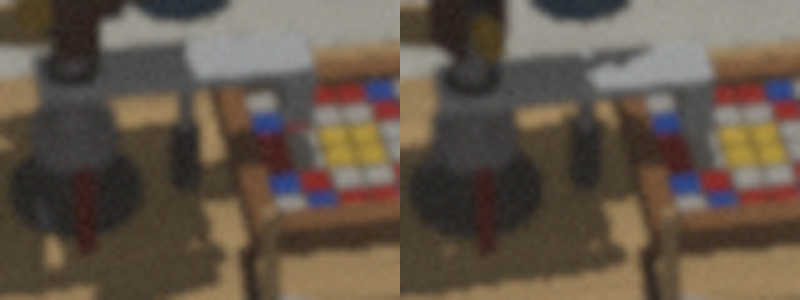

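Run:
```python
import cv2,numpy as np
A=cv2.imread('pics/s0.png') if 0 else cv2.imread('pics/side0.png');
for n in('side0','s3','s4'):
    g=cv2.imread(f'pics/{n}.png')[:,:,0].astype(float)  # blue: strap vs wood
    print(n,g[176:198,263:270].mean(1).round().astype(int))
```

```text
side0 [138 138 138 138 140 143 149 149 149 149 149 147 137 113  86  72  70  75
  83  88  87  90]
s3 [144 143 144 143 145 150 154 156 155 156 154 153 145 118  89  76  71  78
  86  91  91  94]
s4 [144 145 146 146 147 147 146 151 157 157 157 157 156 156 149 122  93  83
  84  88  90  91]
```

Run:
```python
from station import env,viewer,set_gripper
from h import *
for t,z in((.4,141),(1.3,140),(2.2,138)):
    env.move_joints(J(env,t,z)); show(env)
cv2.imwrite('pics/w5.png',viewer.camera('wrist'));cv2.imwrite('pics/s5.png',viewer.camera('side'))
g=cv2.imread('pics/s5.png')[:,:,0].astype(float);print(g[176:198,263:270].mean(1).round().astype(int))
```

```text
t 10.51 pos [452.8 121.7 202. ] yaw -0.208 tb(mod pi) 0.398 J6 0.446 F [4.4 0.6 2.9] M [ 0.046 -0.531  0.075] w 16.9
t 11.38 pos [452.  121.4 200.6] yaw -1.108 tb(mod pi) 1.298 J6 1.345 F [ 0.4 -1.2  0.4] M [-0.192 -0.033  0.071] w 16.8
t 12.24 pos [452.3 121.8 198.8] yaw -2.008 tb(mod pi) 2.198 J6 2.245 F [-1.3  2.1  0.4] M [ 0.413  0.327 -0.005] w 16.9
[143 144 143 144 145 145 146 146 150 155 157 156 155 155 156 149 125  93
  81  84  85  89]
```

View pics/w5.png

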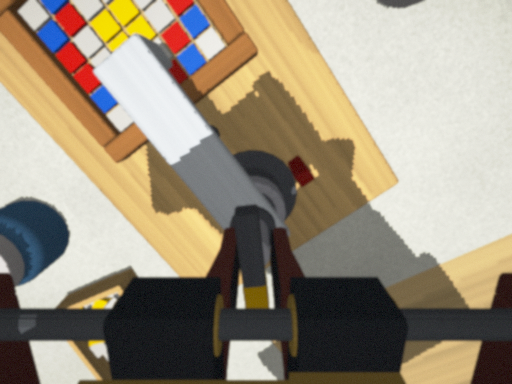

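Run:
```python
from station import env,viewer,set_gripper
from h import *
set_gripper(88); show(env)
env.move_joints(J(env,2.1,138,-1)); show(env)
cv2.imwrite('pics/w6.png',viewer.camera('wrist'))
set_gripper(17);show(env)
cv2.imwrite('pics/w7.png',viewer.camera('wrist'))
for t,z in((3.2,136),(4.2,135),(5.2,133)):
    env.move_joints(J(env,t,z,-1)); show(env)
cv2.imwrite('pics/w8.png',viewer.camera('wrist'))
cv2.imwrite('pics/w678.png',np.hstack([cv2.imread(f'pics/w{i}.png')[130:384,130:390] for i in(6,7,8)]))
g=viewer.camera('side')[:,:,0].astype(float);print(g[176:198,263:270].mean(1).round().astype(int))
```

```text
t 13.51 pos [452.8 121.7 199. ] yaw -2.010 tb(mod pi) 2.200 J6 2.247 F [-0.1 -0.3  0.3] M [ 0.069  0.122 -0.012] w 87.5
t 16.24 pos [452.8 121.7 199. ] yaw 1.231 tb(mod pi) 2.100 J6 -0.994 F [-0.2 -0.4  0.2] M [-0.021  0.01   0.005] w 88.0
t 17.46 pos [452.8 121.7 199. ] yaw 1.232 tb(mod pi) 2.100 J6 -0.994 F [-0.5 -0.   0. ] M [ 0.049 -0.025  0.054] w 17.3
t 18.53 pos [453.3 121.9 197.3] yaw 0.133 tb(mod pi) 0.057 J6 0.104 F [2.1 1.9 1. ] M [ 0.375 -0.314  0.017] w 17.0
t 19.48 pos [452.7 121.5 195.9] yaw -0.866 tb(mod pi) 1.056 J6 1.104 F [ 2.3  0.5 -0.1] M [-0.043 -0.191  0.038] w 17.0
t 20.42 pos [452.6 122.  194.1] yaw -1.867 tb(mod pi) 2.057 J6 2.104 F [-1.6  4.3  3.1] M [ 0.814  0.244 -0.018] w 16.9
[143 143 143 146 145 144 145 143 136 130 141 153 155 154 155 154 150 131
 103  82  80  84]
```

View pics/w678.png

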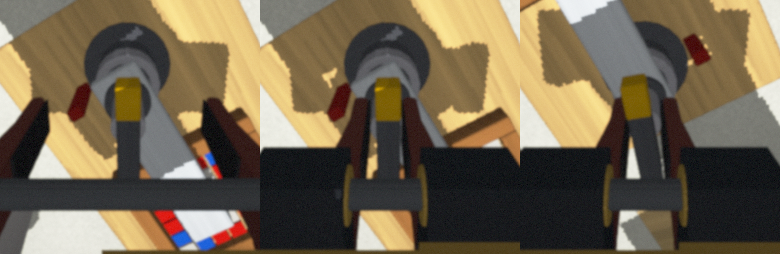

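Run:
```python
from station import env,viewer,set_gripper
from h import *
set_gripper(88)
env.move_joints(J(env,5.1,132,-2)); show(env)
set_gripper(17)
env.move_joints(J(env,6.1,131,-2)); env.hold(.3); show(env)
s=env.read_state();cv2.imwrite('pics/w9.png',viewer.camera('wrist'))
set_gripper(14);show(env)
set_gripper(10);env.hold(.3);show(env)
s=env.read_state();cv2.imwrite('pics/w10.png',viewer.camera('wrist'));cv2.imwrite('pics/s10.png',viewer.camera('side'))
g=viewer.camera('side')[:,:,0].astype(float);print(g[176:198,263:270].mean(1).round().astype(int))
cv2.imwrite('pics/w910.png',np.hstack([cv2.imread(f'pics/w{i}.png')[100:384,130:390] for i in(9,10)]))
```

```text
t 24.42 pos [452.8 121.7 193. ] yaw 1.373 tb(mod pi) 1.959 J6 -1.136 F [-0.5 -0.3  0.5] M [-0.04  -0.026  0.014] w 87.5
t 26.82 pos [452.9 121.7 192. ] yaw 0.374 tb(mod pi) 2.958 J6 -0.136 F [ 1.5  1.6 -0. ] M [ 0.28  -0.253 -0.   ] w 16.9
t 27.17 pos [453.3 121.6 192.1] yaw 0.373 tb(mod pi) 2.958 J6 -0.136 F [ 4.  -1.5 -2.1] M [-0.208 -0.704  0.014] w 14.5
t 27.68 pos [454.  121.8 192.3] yaw 0.373 tb(mod pi) 2.958 J6 -0.136 F [ 8.1 -0.4 -3.6] M [-0.066 -1.073  0.038] w 11.7
[143 145 145 145 146 145 145 144 135 122 135 150 155 155 156 156 154 143
 118  90  82  83]
```

View pics/w910.png

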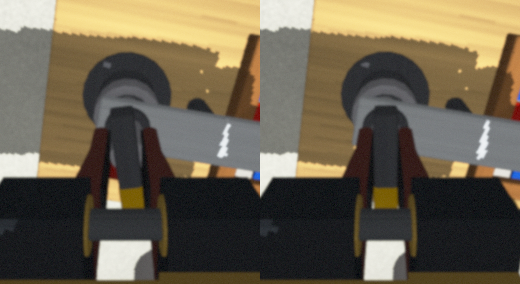

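Run:
```python
from station import env,viewer,set_gripper
from h import *
ax=AX+[1.6,.2]
env.move_l([*ax,192],rate=20); env.hold(.3); show(env)
env.move_l([*ax,191.7],rot=quat(TH-6.2+2*np.pi),rate=10);env.hold(.2);show(env)
env.move_l([*ax,191.6],rot=quat(TH),rate=10);env.hold(.3);s=show(env)
cv2.imwrite('pics/w11.png',viewer.camera('wrist'));cv2.imwrite('pics/s11.png',viewer.camera('side'));cv2.imwrite('pics/t11.png',viewer.camera('top'))
P=wristP(viewer.camera_params('wrist'),s)
print('post top corners proj',[proj(P,[*(AX+[np.sin(TH)*r,-np.cos(TH)*r]),72]).round() for r in(39,51)], 'axis bar',proj(P,[*ax,139]).round())
cv2.imwrite('pics/fin.png',np.hstack([cv2.resize(cv2.imread('pics/w11.png')[100:384,130:390],None,fx=1.5,fy=1.5),cv2.resize(cv2.imread('pics/s11.png')[160:250,190:290],(400,426))]))
```

```text
t 28.38 pos [454.3 121.8 192. ] yaw 0.373 tb(mod pi) 2.958 J6 -0.136 F [ 2.3 -0.4 -0. ] M [-0.192 -0.445  0.039] w 11.7
t 28.83 pos [454.2 121.8 191.7] yaw 0.275 tb(mod pi) 3.057 J6 -0.038 F [ 1.4 -1.5  1.7] M [-0.352 -0.206 -0.005] w 12.0
t 29.38 pos [454.2 121.8 191.6] yaw 0.191 tb(mod pi) 3.141 J6 0.046 F [-0.1 -2.5  2.4] M [-0.419  0.066 -0.042] w 11.8
post top corners proj [array([254., 269.]), array([254., 283.])] axis bar [257. 271.]
```

View pics/fin.png

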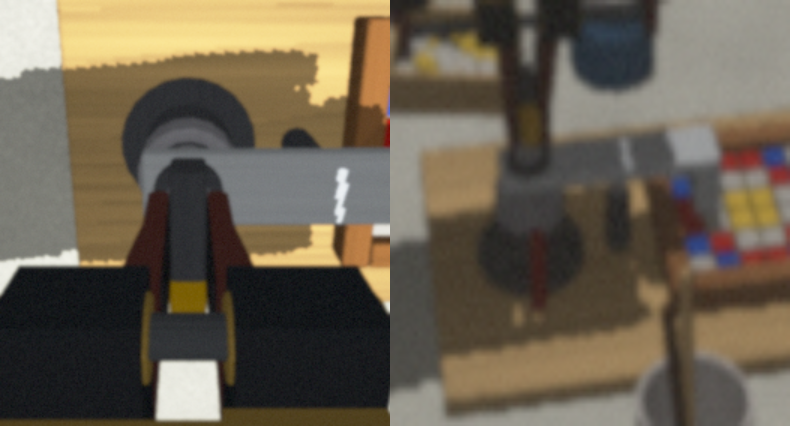

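Run:
```python
from station import env,viewer,workorder
from h import *
g=cv2.imread('pics/s11.png')[:,:,0].astype(float);print(g[186:198,263:270].mean(1).round().astype(int))
env.hold(.3);show(env);workorder.sign_off()
```

```text
[130 149 155 155 155 156 155 147 123  93  80  81]
t 29.83 pos [454.2 121.8 191.5] yaw 0.190 tb(mod pi) 3.142 J6 0.047 F [-1.4 -1.7  2. ] M [-0.562  0.21  -0.056] w 11.6
the job is handed in; nothing more can be done
```

I turned the bolt back until it dropped into the thread start, then forward one full turn. I handed the job in at about 29.8 s with the T-handle still gripped; the sign-off gave no verdict.

- **Start:** the bolt stood at tbolt about 1.9, found from the top and wrist cameras.
- **Drop:** I turned it back with the jaws held loosely around the bar. The tool force fell to zero and the bar came free at about -0.15. The strap's edge moved about 2.0 pixels in the side view, roughly 7 mm; a full 8 mm drop would be 2.3 pixels. I kept turning to a commanded -0.54 before stopping, so the bolt went somewhat past the drop point.
- **Forward turn:** I went forward with two regrips, closed fully on the bar at 6.1, and finished the last bit firmly gripped.
- **Final checks:**
  - The jaws sit at 2π, within about 0.002 rad of my fixture-direction estimate, which is itself good to about 0.02 rad.
  - The wrist picture shows the bar square to the strap with the yellow tip on the post side. The post itself is hidden there by the gripper.
  - The strap is down about 5 pixels in total, matching the expected 18 mm or so.
  - The grip is 11.6 mm wide, with tool forces under 3 N.
- **Neighbours:** the arm never came near the jar, cup or box, and the pictures show no sign of them moving. I did not measure their positions again at the end.
- **Disagreements:** closing the jaws showed the bolt axis about 1.5 mm further along x than my camera estimate, an 8 N side load that I relieved before the last bit of turn. A single reading of the red post in the wrist picture gave a fixture angle 0.25 rad off. I discarded it in favour of the board edges and the top view, which agreed with each other.

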